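# Clamp a test coupon on a braked carriage

## Robot

A 6-joint arm with a two-finger parallel gripper is mounted at the origin on the work surface. World frame = base frame: x ahead of the robot, y to its left, z up, the work surface at z = 0. Lengths are in mm, angles in rad, forces in N, time in s.
With the tool pointing down it reaches from about 350 to 950 mm from the base axis. Payload 17.4 kg.
Tool frame: the origin (TCP) lies at the centre of the arm's flange, where the gripper is bolted on; the fingertips stand 186 mm ahead of it and the grasp point (between the pads) lies 167 mm ahead of it; z points along the fingers, y is the line along which they close (so a half turn about z gives the same grasp; the last joint's range is limited). The gripper opens to 93 mm and grips with 3 to 60 N. Pads are 15 mm wide; open, the fingers measure 128 mm over their backs; the gripper's body (75 mm by 188 mm) begins 65 mm behind the grasp point.
Start: joints at [-1.299, 0.116, 1.442, -0, 1.584, -0.038], TCP at [205.777, -642.876, 404.746] pointing down, gripper open.
Joint ranges: [-2.83, 2.83], [-0.83, 2.19], [0.07, 2.5], [-1.14, 4.28], [0.01, 3], [-2.97, 2.97]. Speed limits (rad/s): [1.89, 1.89, 2.22, 3.14, 3.14, 3.14].

## Interface

Orientations are given as a rotation vector (axis times angle).
In Python, from cell import robot, optics, outline_of, pinpoint gives the robot as it stands.
- The arm moves only by the tool servo_tool, never from a script. Its argument "steps" is one flat list of numbers, 6 for each row, row after row: the shift along the tool's x, y, z in m, then the turn, a rotation vector about the tool's x, y, z in degrees. In form: [tx, ty, tz, rx, ry, rz, tx, ty, tz, rx, ry, rz, ...]. A call has 1 to 20 rows; each row shifts and turns the commanded pose from where the row before left it, along the tool's axes as they then stand; what a row does not reach is not made up. A row lasts 1/10 s, in which the tool goes at most 50 mm and 8.59 degrees, less where a joint would pass 70% of its speed; a pose out of reach is approached as far as the arm can. A call with a gripper value outside its range is refused whole. "grip" is the closure, from -1 (fully open) to 1 (shut), so that 0 is half open, set as the call begins (left out, the last holds). The fingers move at their own pace and stop on an object; the grip force is fixed at half the most. Time passes only in rows, so rows that do not move let the fingers close. It gives the time, the measured TCP pose, the force, the opening and the grip force at its end, in the units of the state.
- robot.get_obs(): the state, without advancing time (a new reading comes with each control period).
- optics.capture(name): name is "side" or "top" or "wrist"; returns a dict with "img" (420x560x3 uint8, red, green, blue), "intrinsics" (3x3 intrinsics, pixels), "R" (3x3) and "t" (3): a world point X has camera coordinates R X + t; the wrist camera has in their place "tool_from_camera" (4x4, takes a point from camera to tool coordinates, whose origin is the TCP and whose axes are the flange's). Camera axes: x right, y down, z forward; pixel columns grow to the right and rows downward; lengths in mm; the calibration is good to about 2 mm. The wrist camera is an equidistant fisheye: a pixel r from the principal point sees the ray r / f radians off the axis. A picture is of the moment at which its call begins: read the wrist's pose just before it. There is no depth.
- robot.job_done(): hands the job in; it is judged then, once.
Trained networks look in a picture, given as the dict that the camera call returned (one of the last four; its "shot" number tells which), for a name from the list of things; names that differ only in an ending like _2 or _b are one class to them, and where a whole thing is asked for, a point or a joint stands for the part that bears it (a point fixed in the world has none). Each returns a list of dicts, best first, with "conf" (0 to 1); they miss things now and then, are a little off and sometimes report something else, mostly with a low value. They report only what shows in the picture. A call takes as long as a camera call.
- outline_of(picture, name): "pixels" (420x560 bool, what is visible of it).
- pinpoint(picture, name): "xyz" ([x, y, z] in mm, in the coordinates of the camera as it stood for that picture, good to about 4 mm: a listed point, or the origin of a listed thing).
The state is a dict: "time": time; "joints": joint angles; "dq": joint speeds; "tau": joint torques, N m; "position": TCP position; "tcp_rot": TCP orientation; "ft_force": force on the tool from outside, world axes, zero at the start; "moment": the same for the moment, N m; "gripper_width": opening from 0.0 (shut) to 1.0 (fully open); "finger_force": force on a finger pad.
Only numpy, scipy, OpenCV 4.12 (cv2) and the standard library are available. Lean on these libraries where they do the work, as an engineer would, in place of code of your own. Each camera call takes 0.05 s, during which the arm holds its last target. There are 200 camera calls.

## Task

Push the carriage's brake lever all the way down so that the brake locks, then, with the brake on, push the sliding jaw fully home against the test coupon and bed it there with a steady push of about 20 N for a moment (never ram it: keep below 30 N on the jaw). Then flick the brake lever all the way back up so that the carriage is free again, leaving the carriage where it stands and the loose things around it alone.

Things in the scene. Friction and masses are not known exactly. Their poses are not given: they have to be found in the camera images.
- track: Steel base plate lying on the rubber mat, 120 x 400 x 12 mm, with a dark end block at each end; fixed, but it lies elsewhere each time. Origin: centre of its underside, on top of the 3 mm mat. Its y axis runs along the track (the way the carriage rolls), x across it (the lever sticks out to -x), z up.
- carriage_mid (a point): Middle of the top of the carriage's grey deck (90 mm in x, 200 mm in y, 18 mm thick), 56 mm above the underside of the track; axes as the track's. On the deck, in a row towards +y: the sliding jaw, a gap, an upright coupon, the fixed jaw.
- carriage (a joint): Place of the carriage along the track's y in m, 0 in the middle, stops at -0.07 and 0.07. It rolls with about 1.5 N when the brake is off; with the brake on it holds more than 30 N.
- fixed_jaw (a point): Middle of the top of the fixed jaw, a steel block 50 mm (x) x 59 mm (y) x 40 mm high on the deck, fixed to the carriage. An upright flat aluminium coupon 24 mm wide (x), rising 50 mm above the deck, stands out of the block's -y face by 2 to 18 mm: how far varies each time and is not measured. The sliding jaw closes on it.
- jaw_face (a point): Centre of the outer (-y) face of the black rubber push pad on the sliding jaw, 42 mm (x) x 34 mm (z), the face to push towards +y (axes as the track's), 22.5 mm above the deck. The pad is springy, giving about 1 mm per 6 N. The jaw behind it is a steel block 50 x 30 x 40 mm high. The deck reaches 50 mm or more beyond this face to -y, 22.5 mm below this point, free of anything.
- jaw (a joint): Travel of the sliding jaw in m: 0 fully open, growing towards the coupon. It meets the coupon (a hard stop) somewhere between 0.018 and 0.034, depending on the coupon, so this must be felt. It slides stiffly, needing about 8 N (more when fast); only when it is home does the force rise beyond that. It stays where it is left. Starts at 0 to 0.008.
- lever_pad (a point): Centre of the top of the lever's foot pad, a steel plate 40 mm (along the lever) x 26 mm wide (along track y) x 8 mm thick; it can be pinched across its width from above, 28 mm is free beneath. The point is 100 mm from the hinge axis along the lever and 4 mm above the lever's middle plane. Axes: y along the track; level as the track's at lever angle 0, turning with the lever.
- lever_hinge (a point): Point on the lever's hinge axis, at the middle of the lever, on the carriage's -x side, 56 mm above the underside of the track; the axis runs along track y. The lever points from here to -x.
- lever (a joint): Brake lever angle in rad: 0 fully up (released, free end 0.6 above level), 0.75 fully down (locked, 0.15 below level); both are hard stops. An over-centre spring resists with up to about 8 N at the foot pad, most near 0.33; past about 0.65 it goes on by itself and locks; freeing it takes about 5 N. Let go sooner, it springs back to 0.15 or so. Raised past 0.65 and on to the upper stop, it stays up by friction.
- torch: Bystander: black torch lying on the mat, 160 mm long (along its x), 26 mm thick; origin under its middle.
- roller: Bystander: grey metal disc, 60 mm diameter, 18 mm high, with a brass stud to 28 mm; origin under its centre.
- spare: Bystander: spare flat aluminium coupon lying on the mat, 22 x 110 x 5 mm (long along its y); origin under its centre.

How it is judged (in metres and radians):
On the way, in this order (a step that is already met when the one before it is completed fails the run):
1. the brake lever is down and locked, the jaw still open (value of joint lever above 0.7 rad and value of joint jaw below 0.015 m), for 0.2 s.
2. with the lever still down, the jaw is home and pressed against the coupon with more than 17 N (value of joint lever above 0.7 rad and value of joint jaw above 0.0165 m and contact force between any of the fingers, the arm and jaw above 17 N), for 0.2 s.
3. the lever is fully up again (value of joint lever below 0.08 rad), for 0.2 s.
At the end, for the whole second after the job is handed in: Lever up (below 0.08 rad), sliding jaw left home where it was bedded on the coupon (joint beyond 0.0165 m), carriage within 15 mm of where it stood at the start, lever and jaw at rest (value of joint lever below 0.08 rad and value of joint jaw above 0.0165 m and distance of carriage_mid from where it was at the start of the episode below 0.015 m and velocity of joint lever below 0.02 rad/s and velocity of joint jaw below 0.02 m/s); the robot touches nothing.
It fails at once if the jaw is rammed: more than 30 N on it (contact force between any of the fingers, the arm and jaw above 30 N).
It fails at once if the carriage is pushed 25 mm or more from where it stood (distance of carriage_mid from where it was at the start of the episode above 0.025 m).
It fails at once if a bystander is disturbed by more than 20 mm (distance of any of torch, roller, spare from where it was at the start of the episode above 0.02 m).
It also fails if it takes over 61 s, if anything falls off the work surface, if the arm or the gripper's body presses on something with over 40 N, if the wrist force passes 120 N, or if a joint passes its speed limit or range.

## Working session

There is one attempt and no reset: what is moved stays moved. The work goes in short steps, Python scripts to look and compute and a tool call to move; the robot and the scene stay as the last step left them, time stands still between calls to the robot, and variables do not carry over. Pictures are saved under pics/ and viewed, at most 10 in all, crops included, and the job is handed in when it is done.

Besides the shell and the picture viewer there is one more tool, called after "Call:" as a command line: name --argument value ..., lists and objects as JSON in quotes. servo_tool: Moves the arm, as the interface text tells. Its arguments: {"type":"object","properties":{"steps":{"type":"array"},"grip":{"type":"number"}},"required":["steps"]}

```bash
mkdir -p pics; cat > h.py <<'E'
import numpy as np, cv2
from cell import robot, optics, outline_of, pinpoint
from scipy.spatial.transform import Rotation as Rn
def world(pic, xyz, obs=None):
    xyz=np.array(xyz,float)
    if 'R' in pic: return np.array(pic['R']).T@(xyz-np.array(pic['t']))
    T=np.array(pic['tool_from_camera']); p=T[:3,:3]@xyz+T[:3,3]
    return Rn.from_rotvec(obs['tcp_rot']).as_matrix()@p+np.array(obs['position'])
def look(cam, names, save=None):
    o=robot.get_obs(); pic=optics.capture(cam)
    if save: cv2.imwrite('pics/'+save,pic['img'][:,:,::-1])
    for n in names:
        for d in pinpoint(pic,n)[:2]:
            print(cam,n,round(d['conf'],2),world(pic,d['xyz'],o).round(1))
    return o,pic
E
python3 - <<'E'
from h import *
N=['track','carriage_mid','fixed_jaw','jaw_face','lever_pad','lever_hinge','torch','roller','spare']
P=[]
for c in ['side','top']:
    o,p=look(c,N,c+'0.png'); P.append(p['img'])
print(o['time'],o['position'],o['tcp_rot'],o['ft_force'],o['gripper_width'])
E
```

```text
side carriage_mid 0.86 [577.3 -71.2  62. ]
side carriage_mid 0.45 [ 5.835e+02 -9.440e+01  1.000e-01]
side fixed_jaw 0.88 [573.6 -23.7  99.9]
side jaw_face 0.9 [ 587.9 -132.4   82.2]
side lever_pad 0.58 [444.6 -97.6 121.2]
side lever_pad 0.52 [ 501.6 -277.4    3.2]
side lever_hinge 0.83 [522.5 -85.8  57.5]
side torch 0.81 [4.229e+02 1.211e+02 2.000e-01]
side roller 0.79 [ 502.8 -276.1   -1.2]
side spare 0.55 [ 684.7 -164.6    2.9]
top track 0.69 [585.3 -97.1   6.1]
top carriage_mid 0.74 [578.8 -80.2  59.6]
top fixed_jaw 0.67 [569.4 -19.   97.7]
top jaw_face 0.67 [ 591.1 -128.8   84.1]
top lever_pad 0.61 [447.4 -98.3 120.8]
top lever_hinge 0.71 [527.1 -85.   59.9]
top torch 0.87 [422.6 118.5   1.8]
top roller 0.85 [ 5.056e+02 -2.795e+02  3.000e-01]
top spare 0.83 [ 685.2 -161.3    2. ]
0.5 [ 205.78064416 -642.88190501  404.73591084] [-3.10395708e+00 -4.84706749e-01  3.92233546e-05] [-0.76506711  0.37288033 -0.26806443] 0.9976256675284579
```

View pics/side0.png

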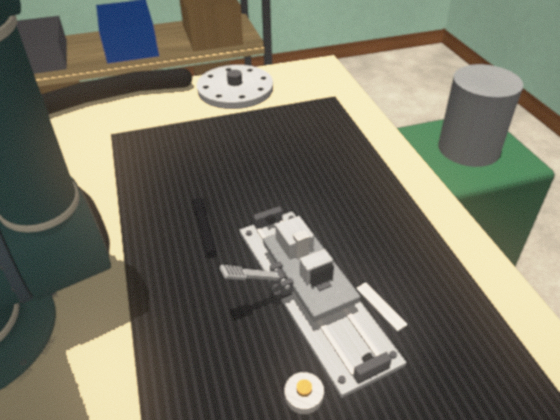

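View pics/top0.png

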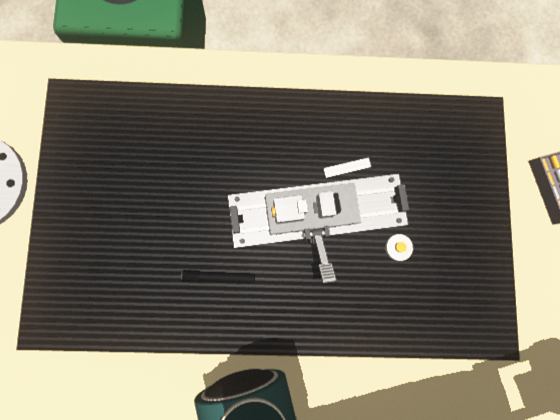

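Side picture: the carriage is at (310,270), the lever points left with its pad at (235,271), and the sliding jaw with its black pad is at (318,265). The roller is at (303,390), the spare at (382,306) and the torch at (204,227). Top picture: the fixed jaw is at (290,208), the sliding jaw at (328,205) and the lever pad at (327,272). The network estimates agree between the two views and with the stated heights, so I'm moving above the carriage.

Call:
servo_tool --steps '[0.028,-0.0267,0,0,0,0,0.028,-0.0267,0,0,0,0,0.028,-0.0267,0,0,0,0,0.028,-0.0267,0,0,0,0,0.028,-0.0267,0,0,0,0,0.028,-0.0267,0,0,0,0,0.028,-0.0267,0,0,0,0,0.028,-0.0267,0,0,0,0,0.028,-0.0267,0,0,0,0,0.028,-0.0267,0,0,0,0,0.028,-0.0267,0,0,0,0,0.028,-0.0267,0,0,0,0,0.028,-0.0267,0,0,0,0,0.028,-0.0267,0,0,0,0,0.028,-0.0267,0,0,0,0,0.028,-0.0267,0,0,0,0,0,0,0,0,0,0,0,0,0,0,0,0]' --grip 1

```text
time: 2.8
position: [502.4, -98.9, 404.7]
tcp_rot: [3.103, 0.487, -0.0]
ft_force: [0.5, -0.3, -0.4]
gripper_width: 0.001
finger_force: 0.0
```

```bash
python3 - <<'E'
from h import *
N=['carriage_mid','fixed_jaw','jaw_face','lever_pad','lever_hinge']
o,p=look('wrist',N,'w1.png')
print(o['time'],o['position'],o['tcp_rot'],o['joints'],p['tool_from_camera'])
# yaw from track outline in top picture, on plane z=15
_,t=look('top',[])
for n,z in [('track',15),('spare',8)]:
    m=outline_of(t,n)[0]['pixels'].astype(np.uint8)
    c=max(cv2.findContours(m,0,1)[0],key=cv2.contourArea)[:,0].astype(float)
    r=np.c_[c,np.ones(len(c))]@np.linalg.inv(t['intrinsics']).T@np.array(t['R'])
    C=-np.array(t['R']).T@np.array(t['t']); w=C+r*((z-C[2])/r[:,2:])
    print(n,cv2.minAreaRect(w[:,:2].astype(np.float32)))
E
```

```text
wrist carriage_mid 0.92 [575.1 -76.8  61.1]
wrist carriage_mid 0.29 [525.4 -89.7  57.5]
wrist fixed_jaw 0.77 [571.4 -23.4  97.6]
wrist fixed_jaw 0.23 [ 505.7 -277.8    2.1]
wrist jaw_face 0.67 [ 589.2 -127.5   85. ]
wrist lever_pad 0.35 [ 686.  -158.     5.8]
wrist lever_hinge 0.88 [526.1 -88.6  56.9]
2.8 [502.3603739  -98.92840695 404.72464262] [ 3.10343369e+00  4.87384274e-01 -3.69575646e-04] [-2.44217479e-01 -2.44038900e-01  1.78473929e+00 -2.03156333e-04
  1.60106186e+00  1.01502384e+00] [[-2.45099018e-04 -9.69325849e-01 -2.45779042e-01  6.78456064e+01]
 [ 9.99999865e-01 -1.24782317e-04 -5.05105151e-04 -9.84945579e-02]
 [ 4.58942602e-04 -2.45779132e-01  9.69325749e-01  1.97025643e+01]
 [ 0.00000000e+00  0.00000000e+00  0.00000000e+00  1.00000000e+00]]
track ((568.4078369140625, -3.581024169921875), (121.41324615478516, 220.46572875976562), 9.839866638183594)Traceback (most recent call last):
  File "<stdin>", line 8, in <module>
IndexError: list index out of range
```

Call:
servo_tool --steps '[0,0,0,0,0,8.2,-0.0133,-0.002,0.01,0,0,0,-0.0133,-0.002,0.01,0,0,0,-0.0133,-0.002,0.02,0,0,0,-0.0133,-0.002,0.02,0,0,0,0,0,0,0,0,0,0,0,0,0,0,0]'

```text
time: 3.95
position: [448.6, -100.5, 345.5]
tcp_rot: [3.131, 0.261, 0.001]
ft_force: [-0.1, 0.3, 1.0]
gripper_width: 0.002
finger_force: 0.0
```

```bash
python3 - <<'E'
from h import *
N=['carriage_mid','fixed_jaw','jaw_face','lever_pad','lever_hinge']
o,p=look('wrist',N,'w2.png')
look('side',['lever_pad','lever_hinge'],'s2.png')
print(o['time'],o['position'],o['tcp_rot'],o['ft_force'])
E
```

```text
wrist carriage_mid 0.74 [579.7 -77.7  59.5]
wrist fixed_jaw 0.88 [570.4 -26.   96.6]
wrist jaw_face 0.72 [ 589.5 -128.    83.1]
wrist lever_pad 0.9 [ 446.1 -101.4  117.3]
wrist lever_hinge 0.7 [525.9 -86.5  60.6]
side lever_pad 0.6 [ 443.4 -100.2  118.2]
side lever_hinge 0.73 [522.7 -89.9  57.5]
side lever_hinge 0.38 [418.6 120.6   2.7]
3.95 [ 448.61892146 -100.49729613  345.50971876] [3.13057637e+00 2.60926625e-01 9.56746285e-04] [-0.11408699  0.28878573  1.04746919]
```

View pics/w2.png

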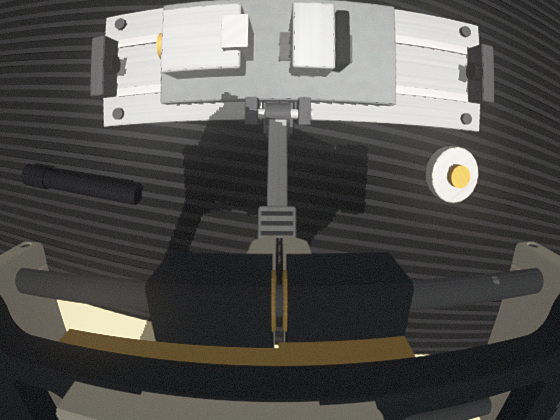

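The lever pad shows at (277,222), in line with the closed fingers at x≈279. The track is square to the picture, so the yaw is right. Now I'm pressing the lever down along its arc.

Call:
servo_tool --steps '[0,0,0.012,0,0,0,0,0,0.012,0,0,0,0,0,0.01,0,0,0,-0.002,0,0.005,0,0,0,-0.002,0,0.005,0,0,0,-0.002,0,0.005,0,0,0,-0.002,0,0.005,0,0,0,-0.002,0,0.005,0,0,0,-0.002,0,0.005,0,0,0,-0.002,0,0.005,0,0,0,-0.001,0,0.005,0,0,0,-0.001,0,0.005,0,0,0,-0.001,0,0.005,0,0,0,-0.001,0,0.005,0,0,0,0,0,0.005,0,0,0,0,0,0.005,0,0,0,0,0,0.004,0,0,0,0,0,0.004,0,0,0,0,0,0,0,0,0]'

```text
time: 6.3
position: [430.6, -103.4, 237.8]
tcp_rot: [3.131, 0.261, 0.001]
ft_force: [-0.2, -0.1, 2.8]
gripper_width: 0.007
finger_force: 1.1
```

```bash
python3 - <<'E'
from h import *
N=['carriage_mid','fixed_jaw','jaw_face','lever_pad','lever_hinge']
o,p=look('wrist',N)
look('side',N,'s3.png')
print(o['time'],o['position'],o['ft_force'])
E
```

```text
wrist jaw_face 0.53 [527.5 -89.2  55.1]
wrist lever_hinge 0.73 [528.4 -87.9  58.6]
wrist lever_hinge 0.36 [582.  -92.8   2.2]
side carriage_mid 0.72 [578.4 -72.7  60.6]
side fixed_jaw 0.61 [573.7 -26.4 103.6]
side jaw_face 0.94 [ 587.7 -132.6   82.4]
side lever_pad 0.83 [ 426.6 -103.2   49.8]
side lever_hinge 0.87 [523.1 -91.2  57.1]
6.3 [ 430.64038137 -103.36599896  237.75543475] [-0.24358026 -0.13949624  2.75074642]
```

View pics/s3.png

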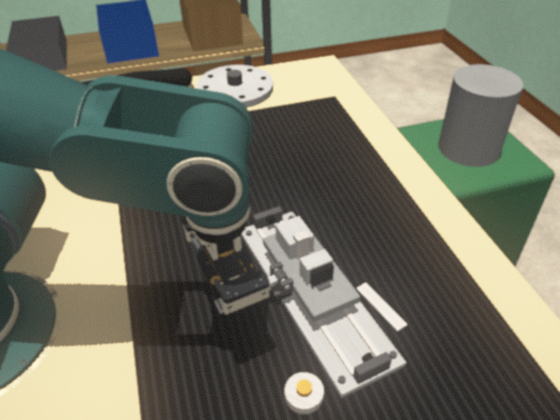

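The gripper stands over the lowered lever pad, at about (245,300). The force is only 2.8 N, so I'll press further until I feel the stop.

Call:
servo_tool --steps '[0,0,0.002,0,0,0,0,0,0.002,0,0,0,0,0,0,0,0,0,0,0,0,0,0,0]'

```text
time: 7.3
position: [431.0, -103.5, 235.5]
tcp_rot: [3.13, 0.262, 0.002]
ft_force: [-8.0, 5.6, 21.5]
gripper_width: 0.003
finger_force: 11.1
```

Call:
servo_tool --steps '[0,0,-0.005,0,0,0,0,0,-0.02,0,0,0,0,0,-0.035,0,0,0,0,0,-0.035,0,0,0,0.0303,0.0165,0,0,0,0,0.0303,0.0165,0,0,0,0,0.0303,0.0165,0,0,0,0,0.0303,0.0165,0,0,0,0,0.0303,0.0165,0,0,0,0,0,0,0,0,0,0]'

```text
time: 8.3
position: [596.2, -160.6, 327.0]
tcp_rot: [-3.13, -0.261, 0.003]
ft_force: [-0.5, -0.5, -0.4]
gripper_width: 0.01
finger_force: 0.0
```

Call:
servo_tool --steps '[0,0,0,0,0,-8.2,0,0,0,0,0,-8.2,0,0,0,0,0,-8.2,0,0,0,0,0,-8.2,0,0,0,0,0,-8.2,0,0,0,0,0,-8.2,0,0,0,0,0,-8.2,0,0,0,0,0,-8.2,0,0,0,0,0,-8.2,0,0,0,0,0,-8.2,0,0,0,0,0,-8,0,0,0,0,0,0,0,0,0,0,0,0]'

```text
time: 9.6
position: [593.5, -159.5, 328.6]
tcp_rot: [-2.034, -2.394, 0.0]
ft_force: [0.5, 0.1, 0.1]
gripper_width: 0.005
finger_force: 0.0
```

```bash
python3 - <<'E'
from h import *
N=['carriage_mid','fixed_jaw','jaw_face','lever_pad','lever_hinge']
o,p=look('wrist',N,'w4.png')
look('side',N); look('top',N)
print(o['time'],o['position'],o['tcp_rot'],o['ft_force'])
E
```

```text
wrist carriage_mid 0.93 [578.8 -79.   61.7]
wrist fixed_jaw 0.74 [570.2 -22.9  95.1]
wrist jaw_face 0.69 [ 588.9 -125.4   84.5]
wrist lever_pad 0.72 [ 427.8 -106.2   51.3]
wrist lever_hinge 0.87 [527.2 -89.8  57.2]
side carriage_mid 0.96 [578.9 -73.6  58.6]
side fixed_jaw 0.97 [574.  -25.1 100.9]
side jaw_face 0.86 [ 589.6 -130.3   79.6]
side lever_pad 0.81 [ 427.4 -101.2   48.8]
side lever_hinge 0.66 [528.3 -88.4  56.8]
top carriage_mid 0.83 [582.5 -76.3  60. ]
top carriage_mid 0.49 [424.6 121.1  -2.1]
top fixed_jaw 0.94 [571.2 -20.   98.3]
top jaw_face 0.65 [ 589.8 -126.8   80. ]
top lever_pad 0.83 [ 428.9 -101.2   48.7]
top lever_hinge 0.61 [526.3 -87.1  59.5]
9.6 [ 593.47534171 -159.46799076  328.62628358] [-2.03379573e+00 -2.39411391e+00  2.76373338e-04] [0.53416297 0.10771356 0.10293056]
```

View pics/w4.png

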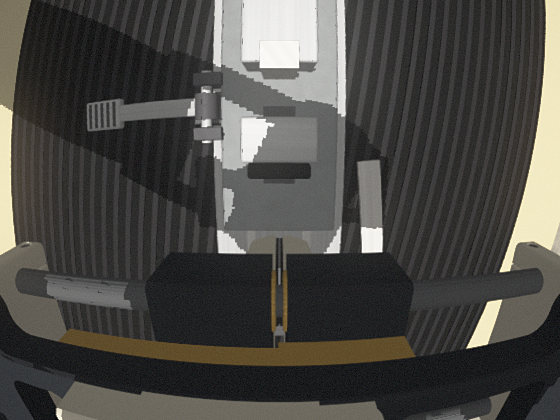

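The lever lies down, with its pad at (105,115). The rubber pad at (279,171) is in line with the fingers. Now I'm going down behind the pad.

Call:
servo_tool --steps '[0,0,0.02,0,0,0,0,0,0.025,0,0,0,0,0,0.02,0,0,0,0,0,0.01,0,0,0,0,0,0,0,0,0,0.003,0,0,0,0,0,0.003,0,0,0,0,0,0.003,0,0,0,0,0,0.002,0,0,0,0,0,0.001,0,0,0,0,0,0,0,0,0,0,0]'

```text
time: 11.6
position: [591.7, -147.6, 253.9]
tcp_rot: [2.028, 2.399, 0.0]
ft_force: [1.0, 0.5, -0.3]
gripper_width: 0.01
finger_force: 0.0
```

Call:
servo_tool --steps '[0.001,0,0,0,0,0,0.001,0,0,0,0,0,0.001,0,0,0,0,0,0.001,0,0,0,0,0,0,0,0,0,0,0]'

```text
time: 12.1
position: [591.1, -143.7, 253.7]
tcp_rot: [-2.029, -2.399, -0.0]
ft_force: [-0.2, 0.0, 0.6]
gripper_width: 0.01
finger_force: 0.0
```

Call:
servo_tool --steps '[0.001,0,0,0,0,0,0.001,0,0,0,0,0,0.001,0,0,0,0,0,0.001,0,0,0,0,0,0,0,0,0,0,0]'

```text
time: 12.6
position: [590.4, -139.7, 253.7]
tcp_rot: [-2.029, -2.399, -0.0]
ft_force: [-0.3, 0.6, 0.9]
gripper_width: 0.003
finger_force: 0.0
```

Call:
servo_tool --steps '[0.001,0,0,0,0,0,0.001,0,0,0,0,0,0.001,0,0,0,0,0,0.001,0,0,0,0,0,0,0,0,0,0,0]'

```text
time: 13.1
position: [589.8, -136.0, 253.8]
tcp_rot: [2.028, 2.398, -0.0]
ft_force: [1.5, -6.0, -0.9]
gripper_width: 0.008
finger_force: 2.6
```

Call:
servo_tool --steps '[0.001,0,0,0,0,0,0.001,0,0,0,0,0,0.001,0,0,0,0,0,0.001,0,0,0,0,0]'

```text
time: 13.5
position: [589.2, -132.4, 253.8]
tcp_rot: [2.028, 2.397, -0.001]
ft_force: [2.3, -9.2, -2.4]
gripper_width: 0.008
finger_force: 4.4
```

Call:
servo_tool --steps '[0.001,0,0,0,0,0,0.001,0,0,0,0,0,0.001,0,0,0,0,0]'

```text
time: 13.8
position: [588.7, -129.4, 253.8]
tcp_rot: [2.028, 2.397, -0.001]
ft_force: [2.5, -8.5, -1.0]
gripper_width: 0.009
finger_force: 4.6
```

Call:
servo_tool --steps '[0.001,0,0,0,0,0,0.001,0,0,0,0,0,0.001,0,0,0,0,0]'

```text
time: 14.1
position: [588.2, -126.5, 253.8]
tcp_rot: [2.028, 2.397, -0.001]
ft_force: [2.6, -7.6, -1.8]
gripper_width: 0.006
finger_force: 4.0
```

Call:
servo_tool --steps '[0.001,0,0,0,0,0,0.001,0,0,0,0,0,0.001,0,0,0,0,0]'

```text
time: 14.4
position: [587.7, -123.5, 253.8]
tcp_rot: [2.028, 2.397, -0.001]
ft_force: [2.1, -7.0, -3.3]
gripper_width: 0.004
finger_force: 3.5
```

Call:
servo_tool --steps '[0.001,0,0,0,0,0,0.001,0,0,0,0,0,0.001,0,0,0,0,0]'

```text
time: 14.7
position: [587.2, -120.6, 253.9]
tcp_rot: [2.028, 2.397, -0.001]
ft_force: [2.9, -9.1, -2.0]
gripper_width: 0.007
finger_force: 4.4
```

Call:
servo_tool --steps '[0.001,0,0,0,0,0,0.001,0,0,0,0,0,0.001,0,0,0,0,0]'

```text
time: 15.0
position: [586.7, -117.6, 253.8]
tcp_rot: [2.028, 2.397, -0.001]
ft_force: [3.3, -8.3, -2.2]
gripper_width: 0.003
finger_force: 4.5
```

Call:
servo_tool --steps '[0.001,0,0,0,0,0,0.001,0,0,0,0,0,0.001,0,0,0,0,0]'

```text
time: 15.3
position: [586.2, -114.6, 253.8]
tcp_rot: [2.028, 2.397, -0.001]
ft_force: [3.6, -8.2, -2.6]
gripper_width: 0.008
finger_force: 4.0
```

Call:
servo_tool --steps '[0.001,0,0,0,0,0,0.001,0,0,0,0,0,0.001,0,0,0,0,0]'

```text
time: 15.6
position: [585.7, -111.7, 253.8]
tcp_rot: [2.028, 2.397, -0.001]
ft_force: [2.7, -7.3, -2.9]
gripper_width: 0.005
finger_force: 3.5
```

Call:
servo_tool --steps '[0.001,0,0,0,0,0,0.001,0,0,0,0,0,0.001,0,0,0,0,0]'

```text
time: 15.9
position: [585.3, -108.7, 253.9]
tcp_rot: [2.028, 2.397, -0.001]
ft_force: [4.2, -8.8, -2.6]
gripper_width: 0.007
finger_force: 4.4
```

Call:
servo_tool --steps '[0.001,0,0,0,0,0,0.001,0,0,0,0,0]'

```text
time: 16.1
position: [584.9, -106.8, 253.8]
tcp_rot: [2.028, 2.397, -0.001]
ft_force: [4.4, -6.9, -1.7]
gripper_width: 0.005
finger_force: 4.0
```

```bash
python3 - <<'E'
from h import *
N=['fixed_jaw','jaw_face','lever_pad','lever_hinge']
look('side',N,'s5.png'); look('wrist',N,'w5.png')
E
```

```text
side fixed_jaw 0.81 [573.  -21.4 100.7]
side jaw_face 0.46 [ 583.2 -102.    81.6]
side lever_pad 0.62 [ 427.2 -102.8   47.1]
side lever_hinge 0.81 [524.  -89.5  55.9]
wrist fixed_jaw 0.98 [569.3 -25.7  97.2]
wrist jaw_face 0.9 [584.2 -96.8  84.8]
wrist lever_pad 0.59 [ 426.1 -105.    53.3]
wrist lever_hinge 0.72 [531.3 -86.5  58.2]
```

View pics/w5.png

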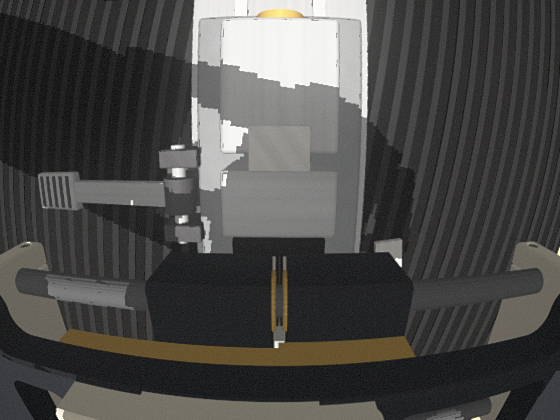

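The carriage has stayed put. The sliding jaw at (279,203) is almost on the coupon at (279,148), so I continue gently.

Call:
servo_tool --steps '[0.001,0,0,0,0,0,0.001,0,0,0,0,0,0,0,0,0,0,0]'

```text
time: 16.9
position: [584.6, -104.9, 253.8]
tcp_rot: [2.028, 2.397, -0.001]
ft_force: [5.4, -10.2, -3.0]
gripper_width: 0.009
finger_force: 5.5
```

Call:
servo_tool --steps '[0.001,0,0,0,0,0,0,0,0,0,0,0]'

```text
time: 17.1
position: [584.5, -104.2, 253.9]
tcp_rot: [2.028, 2.396, -0.002]
ft_force: [4.7, -12.9, -4.6]
gripper_width: 0.002
finger_force: 6.7
```

Call:
servo_tool --steps '[0.001,0,0,0,0,0,0,0,0,0,0,0]'

```text
time: 17.3
position: [584.3, -103.5, 253.9]
tcp_rot: [2.027, 2.395, -0.002]
ft_force: [6.7, -18.0, -3.4]
gripper_width: 0.004
finger_force: 9.4
```

Call:
servo_tool --steps '[0.0005,0,0,0,0,0,0,0,0,0,0,0,0,0,0,0,0,0,0,0,0,0,0,0]'

```text
time: 17.7
position: [584.3, -103.2, 253.9]
tcp_rot: [2.028, 2.395, -0.003]
ft_force: [7.0, -20.4, -4.1]
gripper_width: 0.004
finger_force: 10.5
```

Call:
servo_tool --steps '[0,0,0,0,0,0,0,0,0,0,0,0]'

```text
time: 17.9
position: [584.3, -103.2, 253.9]
tcp_rot: [2.027, 2.395, -0.003]
ft_force: [6.8, -16.8, -4.9]
gripper_width: 0.005
finger_force: 8.6
```

Call:
servo_tool --steps '[0.0005,0,0,0,0,0,0,0,0,0,0,0,0,0,0,0,0,0]'

```text
time: 18.2
position: [584.2, -102.9, 253.9]
tcp_rot: [2.027, 2.395, -0.003]
ft_force: [6.5, -20.2, -5.5]
gripper_width: 0.003
finger_force: 10.3
```

Call:
servo_tool --steps '[0,0,0,0,0,0,0,0,0,0,0,0,0,0,0,0,0,0]'

```text
time: 18.5
position: [584.2, -102.8, 253.9]
tcp_rot: [2.027, 2.395, -0.003]
ft_force: [7.6, -21.4, -4.3]
gripper_width: 0.007
finger_force: 11.0
```

The jaw is bedded at about 21 N. Now I back off, raise, turn back and go to the lever.

Call:
servo_tool --steps '[-0.002,0,0,0,0,0,-0.004,0,0,0,0,0,-0.007,0,0,0,0,0,-0.008,0,0,0,0,0,0,0,0,0,0,0,0,0,-0.02,0,0,0,0,0,-0.03,0,0,0,0,0,-0.025,0,0,0]'

```text
time: 19.3
position: [587.4, -122.0, 330.0]
tcp_rot: [-2.029, -2.399, -0.0]
ft_force: [-0.5, 0.5, -0.3]
gripper_width: 0.004
finger_force: 0.0
```

Call:
servo_tool --steps '[0,0,0,0,0,8.2,0,0,0,0,0,8.2,0,0,0,0,0,8.2,0,0,0,0,0,8.2,0,0,0,0,0,8.2,0,0,0,0,0,8.2,0,0,0,0,0,8.2,0,0,0,0,0,8.2,0,0,0,0,0,8.2,0,0,0,0,0,8.2,0,0,0,0,0,8,-0.0309,-0.009,0,0,0,0,-0.0309,-0.009,0,0,0,0,-0.0309,-0.009,0,0,0,0,-0.0309,-0.009,0,0,0,0,-0.0309,-0.009,0,0,0,0,0,0,0,0,0,0,0,0,0,0,0,0]' --grip -1

```text
time: 21.1
position: [427.4, -103.3, 329.3]
tcp_rot: [3.13, 0.261, 0.002]
ft_force: [-0.1, -0.0, 0.4]
gripper_width: 0.998
finger_force: 0.0
```

```bash
python3 - <<'E'
from h import *
N=['carriage_mid','fixed_jaw','jaw_face','lever_pad','lever_hinge']
o,p=look('wrist',N,'w6.png')
look('side',N);look('top',['lever_pad','jaw_face'])
print(o['time'],o['position'],o['tcp_rot'],o['ft_force'],o['gripper_width'])
E
```

```text
wrist carriage_mid 0.48 [ 503.4 -281.2    3.5]
wrist fixed_jaw 0.8 [570.6 -22.4  99.5]
wrist jaw_face 0.66 [582.  -98.7  82.6]
wrist jaw_face 0.18 [571.6 -26.8  98.5]
wrist lever_pad 0.68 [ 426.2 -105.4   50.2]
wrist lever_hinge 0.89 [527.7 -87.7  57.8]
side carriage_mid 0.91 [578.1 -75.6  59.6]
side fixed_jaw 0.68 [570.3 -23.4 102.8]
side jaw_face 0.87 [ 583.9 -101.5   79.5]
side jaw_face 0.16 [420.7 122.8   0.9]
side lever_pad 0.9 [ 426.9 -100.9   48.1]
side lever_hinge 0.78 [521.5 -88.4  56. ]
top jaw_face 0.62 [585.3 -97.3  81.9]
21.1 [ 427.37939856 -103.27810483  329.25570231] [3.13032918e+00 2.61183662e-01 2.22413833e-03] [-0.06598792 -0.04430576  0.38669391] 0.9983895071184107
```

View pics/w6.png

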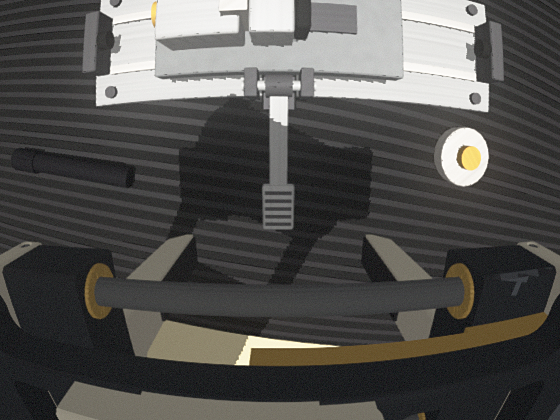

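The lever pad at (278,206) is centred between the open fingers at (180,265) and (380,265), and the jaw is still home. Now I'm descending and pinching.

Call:
servo_tool --steps '[0,0,0.03,0,0,0,0,0,0.03,0,0,0,0,0,0.03,0,0,0,0,0,0.015,0,0,0,0,0,0.009,0,0,0,0,0,0,0,0,0]'

```text
time: 22.45
position: [427.7, -103.4, 214.5]
tcp_rot: [-3.13, -0.262, 0.001]
ft_force: [-0.4, -0.3, 0.5]
gripper_width: 0.997
finger_force: 0.0
```

Call:
servo_tool --steps '[0,0,0,0,0,0,0,0,0,0,0,0,0,0,0,0,0,0,0,0,0,0,0,0,0,0,0,0,0,0,0,0,0,0,0,0,0,0,0,0,0,0,0,0,0,0,0,0]' --grip 1

```text
time: 23.25
position: [427.6, -103.4, 214.7]
tcp_rot: [-3.131, -0.262, 0.0]
ft_force: [0.1, -1.4, 0.8]
gripper_width: 0.357
finger_force: 0.0
```

Call:
servo_tool --steps '[0,0,0,0,0,0,0,0,0,0,0,0,0,0,0,0,0,0,0,0,0,0,0,0,0,0,0,0,0,0]'

```text
time: 23.75
position: [427.5, -103.0, 214.6]
tcp_rot: [-3.129, -0.261, 0.001]
ft_force: [-1.8, 12.6, 2.9]
gripper_width: 0.277
finger_force: 30.0
```

Call:
servo_tool --steps '[-0.0004,0,-0.0037,0,0,0,-0.0004,0,-0.0037,0,0,0,-0.0001,0,-0.0037,0,0,0,-0.0002,0,-0.0038,0,0,0,0.0001,0,-0.0037,0,0,0,0.0002,0,-0.0038,0,0,0,0.0004,0,-0.0037,0,0,0,0.0004,0,-0.0037,0,0,0,0.0007,0,-0.0037,0,0,0,0.0007,0,-0.0037,0,0,0]'

```text
time: 24.75
position: [428.7, -102.8, 251.7]
tcp_rot: [-3.129, -0.262, 0.003]
ft_force: [-4.0, 9.3, -2.7]
gripper_width: 0.273
finger_force: 30.0
```

Call:
servo_tool --steps '[0.001,0,-0.0036,0,0,0,0.001,0,-0.0036,0,0,0,0.0012,0,-0.0035,0,0,0,0.0013,0,-0.0035,0,0,0,0.0015,0,-0.0034,0,0,0,0.0015,0,-0.0034,0,0,0,0.0017,0,-0.0033,0,0,0,0.0018,0,-0.0033,0,0,0,0.002,0,-0.0032,0,0,0,0.002,0,-0.0032,0,0,0,0.0005,0,-0.001,0,0,0,0,0,0,0,0,0]'

```text
time: 25.95
position: [444.5, -100.6, 287.2]
tcp_rot: [3.13, 0.262, 0.001]
ft_force: [-0.1, 0.9, -1.8]
gripper_width: 0.275
finger_force: 30.0
```

Call:
servo_tool --steps '[0.0005,0,-0.001,0,0,0,0.0005,0,-0.001,0,0,0,0,0,0,0,0,0]'

```text
time: 26.25
position: [445.4, -100.4, 289.0]
tcp_rot: [3.131, 0.261, 0.001]
ft_force: [4.9, 0.4, -6.4]
gripper_width: 0.277
finger_force: 30.0
```

Call:
servo_tool --steps '[0.0005,0,-0.001,0,0,0,0.0005,0,-0.001,0,0,0,0,0,0,0,0,0]'

```text
time: 26.55
position: [446.2, -100.2, 290.2]
tcp_rot: [-3.13, -0.261, 0.001]
ft_force: [5.1, -0.5, -13.6]
gripper_width: 0.276
finger_force: 30.0
```

The upper stop is felt at 13.6 N. Opening, rising clear and checking.

Call:
servo_tool --steps '[0,0,0,0,0,0,0,0,0,0,0,0,0,0,0,0,0,0,0,0,0,0,0,0,0,0,0,0,0,0,0,0,0,0,0,0,0,0,0,0,0,0,0,0,-0.02,0,0,0,0,0,-0.03,0,0,0,0,0,-0.04,0,0,0,0,0,-0.03,0,0,0,0,0,0,0,0,0,0,0,0,0,0,0]' --grip -1

```text
time: 27.85
position: [446.3, -100.2, 411.1]
tcp_rot: [3.13, 0.261, 0.001]
ft_force: [0.4, 0.1, -1.2]
gripper_width: 1.003
finger_force: 0.0
```

```bash
python3 - <<'E'
from h import *
N=['carriage_mid','fixed_jaw','jaw_face','lever_pad','lever_hinge']
o,p=look('wrist',N,'w7.png')
look('side',N,'s7.png');look('top',N)
print(o['time'],o['position'],o['ft_force'],o['gripper_width'])
E
```

```text
wrist carriage_mid 0.76 [574.5 -78.4  61.5]
wrist fixed_jaw 0.75 [571.9 -25.8  95.3]
wrist jaw_face 0.93 [581.4 -96.9  85.1]
wrist lever_pad 0.72 [ 444.6 -104.9  119.2]
wrist lever_hinge 0.6 [529.  -89.   58.9]
side carriage_mid 0.86 [576.1 -75.3  58.8]
side fixed_jaw 0.94 [575.  -28.6 100.8]
side fixed_jaw 0.6 [521.2 -86.8  59. ]
side jaw_face 0.57 [ 585.5 -103.7   82.1]
side lever_pad 0.83 [449.3 -99.9 117.3]
side lever_pad 0.67 [ 584.2 -103.1   82.7]
side lever_hinge 0.92 [521.  -89.5  56.8]
top carriage_mid 0.76 [581.3 -80.9  60.3]
top carriage_mid 0.41 [584.9 -96.4  79.6]
top fixed_jaw 0.97 [571.9 -22.3  96.2]
top jaw_face 0.52 [584.7 -99.7  78.7]
top lever_pad 0.73 [580.6 -82.4  62.4]
top lever_hinge 0.88 [525.4 -86.   62.1]
27.85 [ 446.25421366 -100.23159366  411.07654623] [ 0.43008147  0.10108669 -1.18466273] 1.0031162449372464
```

View pics/w7.png

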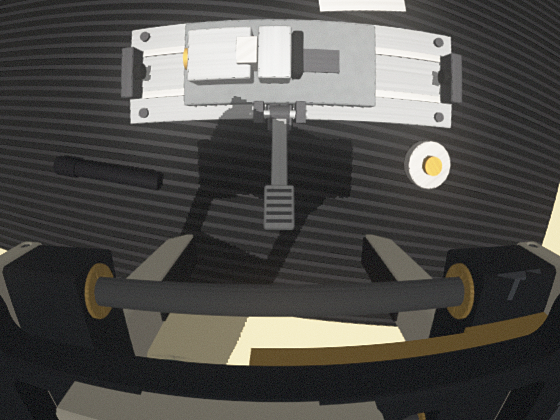

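The lever pad at (279,207) is up, at z≈118 as at the start. The jaw at (275,52) is home on the coupon, the carriage hasn't moved and the robot is clear, so I'm handing in.

```bash
python3 -c "
from cell import robot
print(robot.job_done())"
```

```text
the job is handed in; nothing more can be done
None
```

I handed the job in at about 28 s with no verdict shown: the brake was locked, the jaw bedded on the coupon at about 21 N, and the lever put back up against its stop; the carriage stayed in place to within camera accuracy.

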